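# Gauge the depth of a blind calibration well

### The job

Take the depth gauge from its fork stand, stand its rod upright in the yellow-ringed blind well of the metal block, and push it gently down until the rod bottoms out with the orange stop flat on the block, holding it there for a moment. Then lift it out and hang it back upright in the fork by its stop, as it hung before, without shifting the stop on the rod, so that the stop keeps the depth of the well. Never ram or drop the rod on the bottom of the well, and leave the other things on the bench alone.

Things in the scene. Friction and masses are not known exactly. Their poses are not given: they have to be found in the camera images.
- handle_centre (a point): Centre of the gauge's grip: a black square plastic handle, 24 x 24 x 50 mm tall, with a thin orange band near its top, on the upper end of the steel depth rod. z points up along the rod; x and y are square to the handle's flat faces, and it is grasped across two opposite faces. This point is 150 mm above the rod's tip, the handle's bottom 125 mm. Rod and handle weigh 0.11 to 0.22 kg.
- rod_tip (a point): Lower end of the depth rod, on its axis. The rod is round steel, 12 mm in diameter, with a small chamfer at the tip and dark rings every 10 mm.
- stop_underside (a point): Centre of the flat underside of the orange stop on the rod: a disc 42 mm in diameter, 8 mm thick, with a 26 mm boss above (16 mm tall in all, 0.06 kg). In the stand it rests on the fork plate and carries the gauge. It stays where it is on the rod until about 5 N along the rod overcomes its drag, then slides with that constant drag.
- depth_rod (a joint): How far the rod's tip stands out below the stop's underside, in m (0 = flush, at most 0.095). At the start 0.020 to 0.035, always less than the well's depth: the stop meets the block first and is then pushed up the rod (this value grows) until the tip reaches the bottom.
- well_mouth (a point): Centre of the mouth of the well to be gauged, in the plane of the block's top face, 95 mm above the bench; z points up. The well is a vertical blind bore 19 mm in diameter with a thin yellow ring, 56 mm across, painted round it. Its flat hard bottom lies 45 to 85 mm below the mouth; how deep is not known and must be felt.
- well_block: Metal block, fixed to the bench: 110 (x) x 90 (y) x 95 mm tall, with a low black frame round its foot; origin at the centre of its underside. The ringed well lies at x = -14 mm, y = 0 in this frame. Three narrow wells in the same face are too small for the rod.
- fork_seat (a point): Where the gauge hangs: the point on the top face of the blue fork plate, 110 mm above the bench, at the middle of the stop's resting place. The plate is 8 mm thick and 76 mm wide (y), with a slot 22 mm wide that runs from its open end, 34 mm from here toward -x, to 13 mm past here toward +x. The column is on the +x side; the base is 10 mm high, fixed to the bench. z points up.
- small_bottle: Bystander: 100 ml screw-cap bottle with blue cap, 56 mm in diameter, 103 mm tall; origin at the centre of its underside.
- buffer_bottle: Bystander: white bottle, 48 mm in diameter, 103 mm tall; origin at the centre of its underside.
- tubing_clamp: Bystander: yellow scissor clamp lying flat, 68 x 152 x 11 mm; origin at the centre of its underside, long side along its y.
- lab_timer: Bystander: timer lying flat, 62 x 62 x 16 mm; origin at the centre of its underside.
- blue_marker: Bystander: felt marker with blue cap lying flat, 130 mm long along its y, 12 mm thick; origin at the centre of its underside.
Things that resemble listed ones, but are neither listed nor needed, are in the scene too. What is shaped like the part that bears fork_seat but brown is not meant.

How it is judged (in metres and radians):
On the way:
1. the rod stands on the bottom of the ringed well (pressing on it with more than 1 N) while the stop lies flat on the block's top (within 2 mm), for 0.3 s (contact force between depth_gauge and well_floor above 1 N and z of stop_underside in the frame of well_mouth below 0.002 m and horizontal distance between stop_underside and well_mouth below 0.008 m and angle between rod_tip's own z axis and vertical below 0.07 rad), for 0.3 s.
At the end, for the whole second after the job is handed in: The gauge hangs upright (within 4 degrees) and at rest in the fork by its stop, the stop lying on the fork plate (within 2 mm) and within 12 mm of its seat point, with the tip standing out below the stop by the true depth of the ringed well, within 2.5 mm (horizontal distance between stop_underside and fork_seat below 0.012 m and z of stop_underside in the frame of fork_seat between -0.002 and 0.002 m and angle between rod_tip's own z axis and vertical below 0.07 rad and linear speed of depth_gauge below 0.02 m/s and z of rod_tip in the frame of well_floor between 0.0205 and 0.0255 m); the robot touches nothing.
It fails at once if the rod is rammed or dropped on the bottom of the well (more than 40 N) (contact force between depth_gauge and well_floor above 40 N).
It fails at once if another thing on the bench is moved by more than 20 mm (distance of any of small_bottle, buffer_bottle, tubing_clamp, lab_timer, blue_marker from where it was at the start of the episode above 0.02 m).
It also fails if it takes over 59 s, if anything falls off the work surface, if the arm or the gripper's body presses on something with over 40 N, if the wrist force passes 120 N, or if a joint passes its speed limit or range.

### The arm

A 7-joint arm with a two-finger parallel gripper is mounted at the origin on a cart in front of the work surface, level with it; the furniture and walls round the work are solid. World frame = base frame: x ahead of the robot, y to its left, z up, the work surface at z = 0. Lengths are in mm, angles in rad, forces in N, time in s.
With the tool pointing down it reaches from about 425 to 950 mm from the base axis. Payload 4.7 kg.
Tool frame: the origin (TCP) lies at the very end of the fingers, on their centre line; the grasp point (between the pads) lies 19 mm behind it; z points along the fingers, y is the line along which they close (so a half turn about z gives the same grasp; the last joint's range is limited). The gripper opens to 87 mm and grips with 3 to 60 N. Pads are 19 mm wide; open, the fingers measure 117 mm over their backs; the gripper's body (75 mm by 190 mm) begins 51 mm behind the grasp point.
Start: joints at [-1.157, 0.469, -0.049, 1.532, 0.024, 1.141, -0.082], TCP at [289.182, 609.937, 222.573] pointing down, gripper open.
Joint ranges: [-2.59, 2.59], [-0.33, 1.99], [-1.39, 1.29], [0.1, 2.45], [-1.04, 4.18], [0.21, 1.99], [-2.66, 2.66]. Speed limits (rad/s): [2.57, 2.57, 3.14, 3.14, 3.14, 3.14, 3.14].

### API

Orientations are given as a rotation vector (axis times angle).
In Python, from workcell import observe, imaging, workorder gives the robot as it stands.
- The arm moves only by the shell command python3 -m jog 'ROWS'. ROWS is JSON, a list that holds one entry, the list of rows, each a list of 7 numbers: the shift along the tool's x, y, z in m, then the turn, a rotation vector about the tool's x, y, z in degrees, then the opening, from 0 (shut) to 1 (fully open). A call has 1 to 12 rows; each row shifts and turns the commanded pose from where the row before left it, along the tool's axes as they then stand; what a row does not reach is not made up. A row lasts 1/10 s, in which the tool goes at most 50 mm and 8.59 degrees, less where a joint would pass 70% of its speed; a pose out of reach is approached as far as the arm can. A call with a gripper value outside its range is refused whole. The fingers move at their own pace and stop on an object; the grip force is fixed at half the most. Time passes only in rows, so rows that do not move let the fingers close. It gives the time, the measured TCP pose, the force, the opening and the grip force at its end, in the units of the state.
- observe(): the state, without advancing time (a new reading comes with each control period).
- imaging.grab_frame(name): name is "scene" or "side" or "wrist"; returns a dict with "img" (400x640x3 uint8, red, green, blue), "fx", "fy", "cx", "cy" (pixels), "position" and "rotation" of the camera in the world; the wrist camera has in their place "mount" (4x4, takes a point from camera to tool coordinates, whose origin is the TCP and whose axes are the flange's). Camera axes: x right, y up, looking along -z (the intrinsics and any distortion apply to the point x, -y, -z); pixel columns grow to the right and rows downward; lengths in mm; the calibration is good to about 2 mm. A picture is of the moment at which its call begins: read the wrist's pose just before it. There is no depth.
- workorder.finish_job(): hands the job in; it is judged then, once.
The state is a dict: "time_s": time; "qpos": joint angles; "dq": joint speeds; "joint_torque": joint torques, N m; "tool_pos": TCP position; "tool_rot": TCP orientation; "ft_force": force on the tool from outside, world axes, zero at the start; "torque": the same for the moment, N m; "gripper_width": finger opening in mm; "grip_force": force on a finger pad.
Only numpy, scipy, OpenCV 4.12 (cv2) and the standard library are available. Lean on these libraries where they do the work, as an engineer would, in place of code of your own. Each camera call takes 0.05 s, during which the arm holds its last target. There are 200 camera calls.

## Working session

There is one attempt and no reset: what is moved stays moved. The work goes in short steps, Python scripts to look and compute and a shell command to move; the robot and the scene stay as the last step left them, time stands still between calls to the robot, and variables do not carry over. Pictures are saved under pics/ and viewed, at most 10 in all, crops included, and the job is handed in when it is done.

```bash
ls; mkdir -p pics; python3 - <<'E'
from workcell import observe, imaging
import cv2,numpy as np
s=observe();print(s['time_s'],s['tool_pos'],s['tool_rot'],s['gripper_width'],s['ft_force'])
for n in("scene","side"):
    f=imaging.grab_frame(n);cv2.imwrite(f'pics/{n}0.png',f['img'][:,:,::-1])
    print({k:(np.round(v,3).tolist() if not isinstance(v,(str,dict)) else v) for k,v in f.items() if k!='img'})
E
```

```text
pics
0.0 [288.94875592 609.3619186  221.47333151] [-6.89779913e-01 -3.06456300e+00  3.04860182e-03] 87.17331248909355 [ 0.5095165  -0.01052669 -0.53986468]
{'fx': 483.591, 'fy': 483.591, 'cx': 306.935, 'cy': 197.945, 'position': [-8.724, 1208.115, 1418.502], 'rotation': [0.244, -1.019, -2.513]}
{'fx': 451.353, 'fy': 451.353, 'cx': 308.359, 'cy': 199.203, 'position': [24.159, -944.51, 767.895], 'rotation': [1.092, -0.222, -0.378]}
```

View pics/scene0.png

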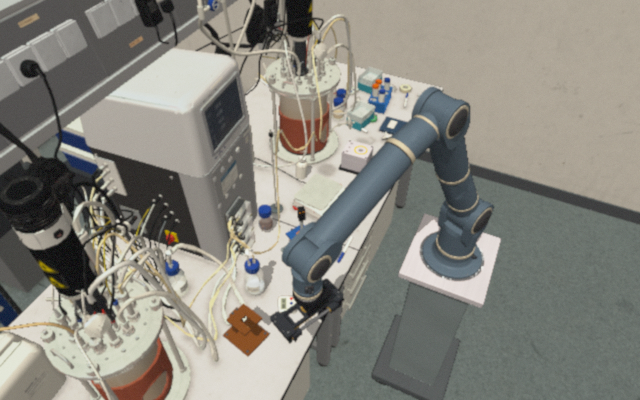

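View pics/side0.png

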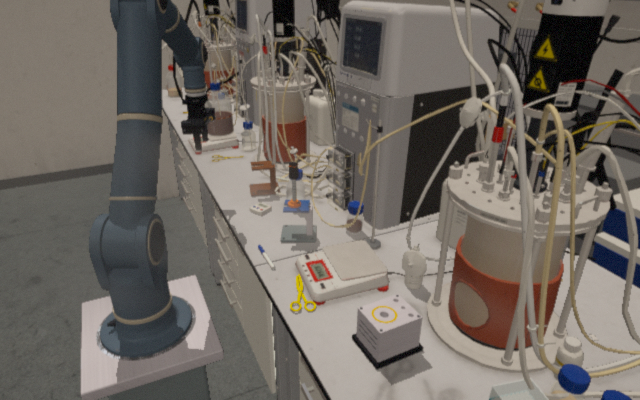

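The scene view shows a brown decoy fork at (245,330), and the arm hides the real gauge. The side view shows the gauge at (294,165-205) in the blue fork, and the block with its yellow ring at (385,314). The clamp is at (300,295), the marker at (266,257) and the timer at (260,209).

```bash
cat > h.py <<'E'
import numpy as np,cv2
from scipy.spatial.transform import Rotation as R
from workcell import observe, imaging
def cam(n):
    s=observe();f=imaging.grab_frame(n)
    if n=="wrist":
        T=np.eye(4);T[:3,:3]=R.from_rotvec(s['tool_rot']).as_matrix();T[:3,3]=s['tool_pos'];M=T@np.array(f['mount']);f['Rm']=M[:3,:3];f['position']=M[:3,3]
    else:
        f['Rm']=R.from_rotvec(f['rotation']).as_matrix()
    return f
def hit(f,u,v,z):
    d=f['Rm']@np.array([(u-f['cx'])/f['fx'],-(v-f['cy'])/f['fy'],-1]);p=np.array(f['position'])
    return p+d*(z-p[2])/d[2]
def proj(f,P):
    c=f['Rm'].T@(np.asarray(P,float)-f['position']);return f['cx']-f['fx']*c[0]/c[2],f['cy']+f['fy']*c[1]/c[2]
E
python3 - <<'E'
from h import *
f=cam("side");np.set_printoptions(precision=1,suppress=True)
print({k:v for k,v in f.items() if k not in('img','Rm')}.keys())
print('ring',hit(f,385,314,95),'stop',hit(f,294,204,110),'handle top',hit(f,294,160,280))
im=f['img'][:,:,::-1]
a=cv2.resize(im[140:260,240:360],(400,400),interpolation=cv2.INTER_CUBIC);b=cv2.resize(im[270:370,340:440],(400,400),interpolation=cv2.INTER_CUBIC)
cv2.imwrite('pics/crop.png',np.hstack([a,b]))
E
```

```text
dict_keys(['fx', 'fy', 'cx', 'cy', 'position', 'rotation'])
ring [ 486.1 -301.    95. ] stop [493.9 246.9 110. ] handle top [478.9 199.3 280. ]
```

View pics/crop.png

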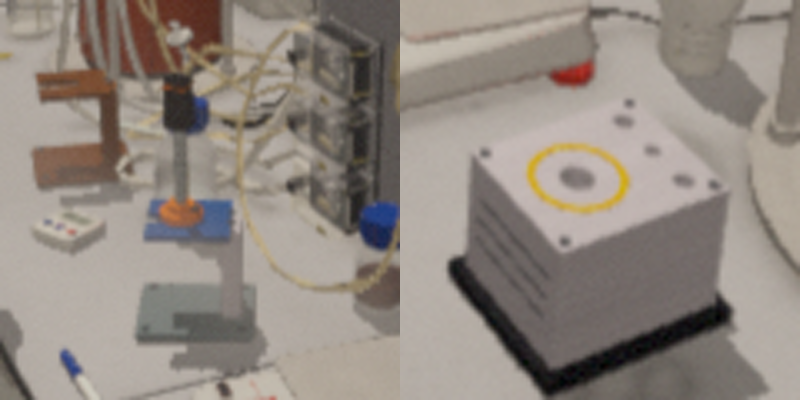

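The crop shows the stop centre at about (294.3,204.5) and the handle top at (294,162.5) in full-image pixels. The ring centre is at (384.5,314.5), and the fork's open end faces left, toward the robot. Next I'll work out the yaws and the move to a wrist viewpoint.

```bash
cat >> h.py <<'E'
def tilt_turn(yaw_y):
    """tool-frame rotvec (deg) to point down with tool y along world yaw (deg), nearest half turn"""
    s=observe();Rt=R.from_rotvec(s['tool_rot']);best=None
    for k in(0,180):
        a=np.radians(yaw_y+k);y=np.array([np.cos(a),np.sin(a),0]);z=np.array([0,0,-1.]);G=R.from_matrix(np.c_[np.cross(y,z),y,z])
        v=np.degrees((Rt.inv()*G).as_rotvec())
        if best is None or np.linalg.norm(v)<np.linalg.norm(best):best=v
    return best
def shift(P):
    s=observe();return R.from_rotvec(s['tool_rot']).as_matrix().T@(np.asarray(P)-s['tool_pos'])
E
python3 - <<'E'
from h import *
np.set_printoptions(precision=2,suppress=True)
f=cam("side")
c=[hit(f,358,308.75,95),hit(f,380,332.5,95),hit(f,422,317.5,95),hit(f,398,294.3,95)]
for p in c:print(p)
print('ctr',np.mean(c,0),'ring',hit(f,384.5,314.5,95))
S=hit(f,294.3,204.5,114);print('stop',S,'handletop proj',[proj(f,[S[0],S[1],z]) for z in(200,250,265)])
s=observe();print(s['tool_pos'],R.from_rotvec(s['tool_rot']).as_matrix());w=imaging.grab_frame("wrist");print(np.array(w['mount']),w['fx'],w['cx'],w['cy'])
print(shift([S[0],S[1],430]),tilt_turn(90),tilt_turn(0),s['ft_force'])
E
```

```text
[ 440.69 -261.22   95.  ]
[ 445.62 -345.46   95.  ]
[ 553.16 -343.95   95.  ]
[ 550.64 -255.55   95.  ]
ctr [ 497.53 -301.55   95.  ] ring [ 484.25 -301.96   95.  ]
stop [490.62 236.03 114.  ] handletop proj [(np.float64(293.64247432828734), np.float64(179.6563092710549)), (np.float64(293.24314255637205), np.float64(164.56811505064604)), (np.float64(293.12077679178145), np.float64(159.9446952480683))]
[289.03 609.62 221.89] [[-0.9   0.43 -0.  ]
 [ 0.43  0.9  -0.  ]
 [-0.   -0.   -1.  ]]
[[   0.      0.96    0.29   81.96]
 [   1.     -0.     -0.      0.27]
 [   0.      0.29   -0.96 -161.15]
 [   0.      0.      0.      1.  ]] 281.30855498289054 318.35942681399234 201.45833513847307
[-342.2  -251.46 -207.71] [ -0.05  -0.01 -25.37] [-0.04  0.03 64.63] [ 0.14 -0.45  0.11]
```

```bash
python3 -m jog '[[[0,0,-0.02,0,0,-8.45,1],[0,0,-0.02,0,0,-8.45,1],[0,0,-0.02,0,0,-8.45,1],[-0.02,-0.037,-0.008,0,0,0,1],[-0.02,-0.037,-0.008,0,0,0,1],[-0.02,-0.037,-0.008,0,0,0,1],[-0.02,-0.037,-0.008,0,0,0,1],[-0.02,-0.037,-0.008,0,0,0,1],[-0.02,-0.037,-0.008,0,0,0,1],[-0.02,-0.037,-0.008,0,0,0,1],[-0.02,-0.037,-0.008,0,0,0,1],[-0.02,-0.037,-0.008,0,0,0,1]]]'
python3 -m jog '[[[-0.02,-0.037,-0.008,0,0,0,1],[0,0,0,0,0,0,1],[0,0,0,0,0,0,1],[0,0,0,0,0,0,1]]]'
python3 - <<'E'
from h import *
np.set_printoptions(precision=2,suppress=True)
f=cam("wrist");s=observe();print(s['tool_pos'],tilt_turn(90),s['ft_force'])
cv2.imwrite('pics/w1.png',f['img'][:,:,::-1]);np.savez('w1.npz',**{k:f[k] for k in('Rm','position','fx','fy','cx','cy')})
for z in(110,200,250,265):print(proj(f,[490.6,236,z]))
E
```

```text
time_s: 1.45
tool_pos: [469.5, 275.1, 355.0]
tool_rot: [0.001, 3.141, 0.001]
ft_force: [0.9, 0.2, 0.2]
gripper_width: 87.1
grip_force: 0.0
time_s: 1.85
tool_pos: [488.2, 241.0, 362.2]
tool_rot: [0.003, -3.141, -0.001]
ft_force: [0.4, 1.0, 0.2]
gripper_width: 87.3
grip_force: 0.0
[488.12 241.29 362.17] [ 0.01 -0.05  0.14] [-0.74  0.3  -0.1 ]
(np.float64(314.4093158340951), np.float64(174.08101808693675))
(np.float64(313.44401307888995), np.float64(189.247721809448))
(np.float64(312.6567871966458), np.float64(201.61650627039452))
(np.float64(312.366601874731), np.float64(206.17585801612543))
```

View pics/w1.png

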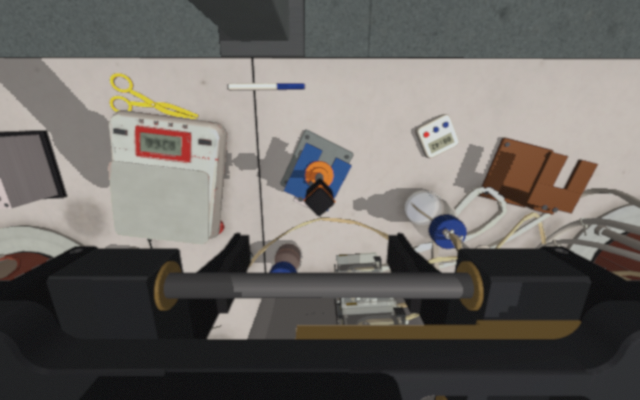

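The wrist view shows the gauge handle top near (320,200), rotated relative to the image. The stop is at about (319,175) and the fork is turned as well. The clamp, marker and timer are well away. I'll zoom in on the gauge.

```bash
python3 - <<'E'
import cv2
im=cv2.imread('pics/w1.png')[125:225,270:370]
cv2.imwrite('pics/w1c.png',cv2.resize(im,(600,600),interpolation=cv2.INTER_CUBIC))
E
```

```text
(no output)
```

View pics/w1c.png

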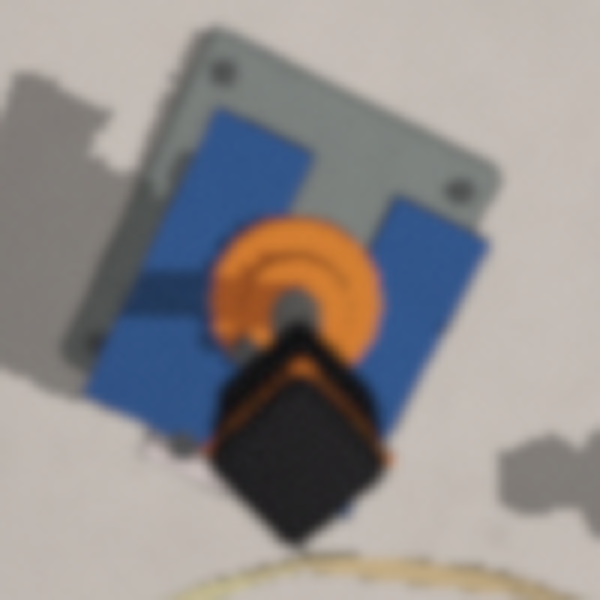

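```bash
cat > m.py <<'E'
from h import *
np.set_printoptions(precision=2,suppress=True)
f=dict(np.load('w1.npz'))
h=lambda u,v,z:hit(f,270+u/6,125+v/6,z)[:2]
a,b,c=h(215,105,110),h(490,243,110),h(88,392,110)
print('plate',a,b,c,np.linalg.norm(b-a),'y-edge yaw',np.degrees(np.arctan2(*(b-a)[::-1])),'x-edge yaw',np.degrees(np.arctan2(*(c-a)[::-1])))
m=(a+b)/2;
x=(c-a)/np.linalg.norm(c-a);print('seat',m+34*x,(h(312,155,110)+h(395,200,110))/2+34*x)
print('stop disc',h(296,300,118))
for z in(245,255,265):
    q=np.array([h(300,378,z),h(390,460,z),h(297,545,z),h(210,452,z)])
    print(z,'handle',q.mean(0),np.linalg.norm(q-np.roll(q,1,0),axis=1),[np.degrees(np.arctan2(*(q[i]-q[i-1])[::-1])) for i in range(4)])
E
python3 m.py
```

```text
plate [444.3  223.68] [477.57 291.14] [515.78 190.79] 75.21171862247606 y-edge yaw 63.74533505487103 x-edge yaw -24.71115335999855
seat [491.82 243.2 ] [492.49 243.09]
stop disc [490.32 243.32]
245 handle [492.06 243.38] [20.31 21.33 22.36 22.7 ] [np.float64(130.46534675027686), np.float64(46.98466650162455), np.float64(-45.66529236725508), np.float64(-138.45949953303997)]
255 handle [488.99 243.31] [19.58 20.56 21.56 21.89] [np.float64(130.465346750277), np.float64(46.984666501624446), np.float64(-45.66529236725503), np.float64(-138.45949953304)]
265 handle [485.92 243.24] [18.85 19.8  20.75 21.07] [np.float64(130.4653467502768), np.float64(46.984666501624574), np.float64(-45.66529236725514), np.float64(-138.45949953303997)]
```

```bash
python3 -m jog '[[[-0.0024,0.002,-0.0,0,0,0,1],[0,0,0.015,0,0,-7.2,1],[0,0,0.015,0,0,-7.2,1],[0,0,0.015,0,0,-7.2,1],[0,0,0.015,0,0,-7.2,1],[0,0,0.0,0,0,-7.2,1],[0,0,0.0,0,0,-7.2,1],[0,0,0,0,0,0,1],[0,0,0,0,0,0,1]]]'
python3 - <<'E'
from h import *
np.set_printoptions(precision=2,suppress=True)
f=cam("wrist");s=observe();print(s['tool_pos'],tilt_turn(133.3),shift([490.5,243.3,213]))
cv2.imwrite('pics/w2.png',f['img'][100:400,160:480,::-1]);np.savez('w2.npz',**{k:f[k] for k in('Rm','position','fx','fy','cx','cy')})
E
```

```text
time_s: 2.8
tool_pos: [491.3, 242.5, 302.4]
tool_rot: [1.154, -2.922, -0.0]
ft_force: [-0.3, 0.2, -0.5]
gripper_width: 87.0
grip_force: 0.0
[491.32 242.37 302.51] [ 0.01  0.   -0.2 ] [-0.03  1.22 89.51]
```

View pics/w2.png

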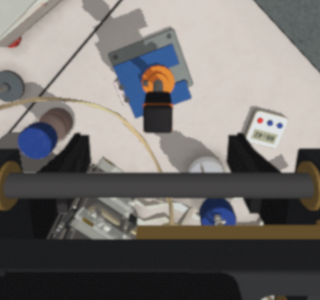

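The handle is now square to the fingers. Its top spans (304-331, 206-233) in the full image, and the stop at (318.5,180) lies on the finger centre plane.

```bash
python3 - <<'E'
from h import *
np.set_printoptions(precision=2,suppress=True)
f=dict(np.load('w2.npz'));im=cv2.imread('pics/w2.png')
hs=cv2.cvtColor(im,cv2.COLOR_BGR2HSV);m=cv2.inRange(hs[:100],(5,150,120),(20,255,255));ys,xs=np.nonzero(m);print(xs.min(),xs.max(),ys.min(),ys.max(),len(xs))
u=(xs.min()+xs.max())/2+160
row=ys[(xs<xs.min()+2)|(xs>xs.max()-2)].mean()+100
print(u,row,hit(f,u,row,118))
print('handle top',[hit(f,318,219.5,z) for z in(245,250,255)])
E
python3 -m jog '[[[0,0.001,0.03,0,0,0,1],[0,0,0.03,0,0,0,1],[0,0,0.025,0,0,0,1],[0,0,0.004,0,0,0,1],[0,0,0,0,0,0,1]]]'
```

```text
143 173 66 92 537
318.0 180.09375 [488.66 241.04 118.  ]
handle top [array([492.02, 244.24, 245.  ]), array([490.64, 242.94, 250.  ]), array([489.25, 241.65, 255.  ])]
time_s: 3.35
tool_pos: [490.7, 242.7, 213.4]
tool_rot: [1.155, -2.921, 0.0]
ft_force: [0.1, -0.2, -0.1]
gripper_width: 87.3
grip_force: 0.0
```

```bash
python3 -m jog '[[[0,0,0,0,0,0,0],[0,0,0,0,0,0,0],[0,0,0,0,0,0,0],[0,0,0,0,0,0,0],[0,0,0,0,0,0,0],[0,0,0,0,0,0,0],[0,0,0,0,0,0,0],[0,0,0,0,0,0,0]]]'; python3 -m jog '[[[0,0,-0.005,0,0,0,0],[0,0,-0.015,0,0,0,0],[0,0,-0.03,0,0,0,0],[0,0,-0.03,0,0,0,0],[0,0,-0.03,0,0,0,0],[0,0,0,0,0,0,0],[0,0,0,0,0,0,0]]]'
python3 - <<'E'
from h import *
np.set_printoptions(precision=2,suppress=True)
s=observe();print(s['tool_pos'],s['ft_force'],tilt_turn(90),shift([484,-302,323]))
E
```

```text
time_s: 4.15
tool_pos: [490.8, 242.6, 213.5]
tool_rot: [1.156, -2.921, -0.0]
ft_force: [0.2, -0.4, -0.6]
gripper_width: 30.9
grip_force: 0.0
time_s: 4.85
tool_pos: [490.6, 242.5, 323.5]
tool_rot: [-1.156, 2.921, 0.0]
ft_force: [-0.8, 0.1, -2.0]
gripper_width: 24.0
grip_force: 29.9
[490.59 242.5  323.51] [-0.79  0.09 -2.04] [ 0.01  0.01 43.18] [ 377.41 -392.54    0.39]
```

```bash
python3 -m jog '[[[0,0,-0.005,0,0,8.59,0],[0,0,0,0,0,8.59,0],[0,0,0,0,0,8.59,0],[0,0,0,0,0,8.59,0],[0,0,0,0,0,8.59,0],[0,-0.02,0,0,0,0.2,0],[0,-0.04,0,0,0,0,0],[0,-0.045,0,0,0,0,0],[0,-0.045,0,0,0,0,0],[0,-0.045,0,0,0,0,0],[0,-0.045,0,0,0,0,0],[0,-0.045,0,0,0,0,0]]]'; python3 -m jog '[[[0,-0.045,0,0,0,0,0],[0,-0.045,0,0,0,0,0],[0,-0.045,0,0,0,0,0],[0,-0.04,0,0,0,0,0],[0,-0.02,0,0,0,0,0],[0,0,0,0,0,0,0],[0,0,0,0,0,0,0],[0,0,0,0,0,0,0]]]'
python3 - <<'E'
from h import *
np.set_printoptions(precision=2,suppress=True)
f=cam("wrist");s=observe();print(s['tool_pos'],s['ft_force'],tilt_turn(90))
cv2.imwrite('pics/w3.png',f['img'][100:300,200:400,::-1].repeat(3,0).repeat(3,1));cv2.imwrite('pics/w3full.png',f['img'][:,:,::-1]);np.savez('w3.npz',tp=s['tool_pos'],**{k:f[k] for k in('Rm','position','fx','fy','cx','cy')})
print(proj(f,[484,-302,95]))
E
```

```text
time_s: 6.05
tool_pos: [489.5, -44.1, 326.6]
tool_rot: [0.001, -3.138, 0.0]
ft_force: [0.4, -0.0, -2.0]
gripper_width: 23.6
grip_force: 29.9
time_s: 6.85
tool_pos: [491.1, -235.6, 327.4]
tool_rot: [0.005, -3.14, -0.002]
ft_force: [0.4, -0.3, -1.6]
gripper_width: 23.8
grip_force: 29.9
[ 491.25 -235.58  327.78] [-0.42  0.77 -1.54] [ 0.07 -0.07  0.19]
(np.float64(270.64119956347577), np.float64(170.3212841395024))
```

View pics/w3.png

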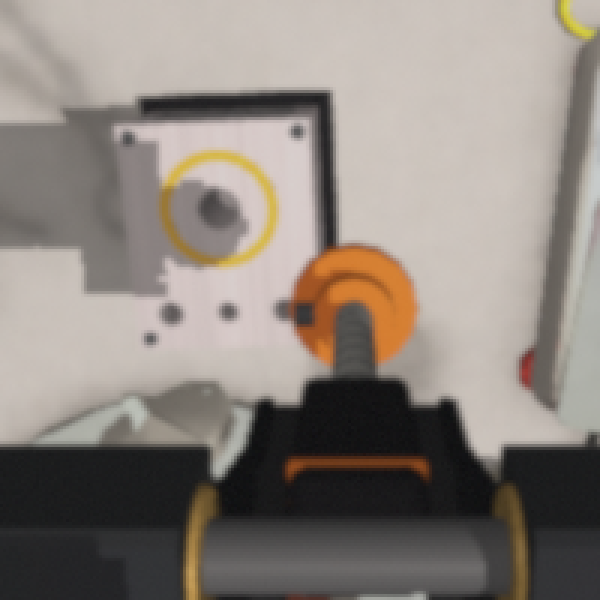

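The wrist view shows the ring at crop (219,209), full image about (273,170). The held stop is at crop (355,305), full image about (318.5,201), and the gauge is upright. I'll fit both outlines.

```bash
python3 - <<'E'
from h import *
np.set_printoptions(precision=2,suppress=True)
f=dict(np.load('w3.npz'));im=cv2.imread('pics/w3full.png');hs=cv2.cvtColor(im,cv2.COLOR_BGR2HSV)
m=cv2.inRange(hs,(18,90,110),(35,255,255));m[:145]=0;m[195:]=0;m[:,:245]=0;m[:,300:]=0
p=cv2.findNonZero(m);e=cv2.fitEllipse(p);print('ring',e,len(p));w=hit(f,*e[0],95);print('well',w)
m=cv2.inRange(hs,(5,130,90),(17,255,255));m[:175]=0;m[235:]=0;m[:,:285]=0;m[:,350:]=0
n,l,st,_=cv2.connectedComponentsWithStats(m);k=1+np.argmax(st[1:,4]);print(st[k])
cs,_=cv2.findContours((l==k).astype('uint8'),0,1);c=max(cs,key=cv2.contourArea).reshape(-1,2).astype(np.float32)
c2=c[c[:,1]<208];e=cv2.fitEllipse(c2);print('disc',e)
# disc: depth from width 42, then position
for zt in(212,222,232):
    P=hit(f,*e[0],zt);u1=proj(f,P+[0,21,0]);u0=proj(f,P-[0,21,0]);print(zt,P,'rel tcp',P-f['tp'],'expected px',u1[0]-u0[0])
E
```

```text
ring ((272.4658508300781, 169.14175415039062), (35.312835693359375, 37.00381851196289), 125.45121765136719) 382
well [ 482.3  -299.34   95.  ]
[ 297  182   42   39 1011]
disc ((317.3876647949219, 194.90394592285156), (24.738006591796875, 42.360958099365234), 93.36307525634766)
212 [ 487.12 -235.67  212.  ] rel tcp [  -4.13   -0.08 -115.78] expected px 41.125609688848556
222 [ 484.32 -235.66  222.  ] rel tcp [  -6.93   -0.08 -105.78] expected px 42.66752461325103
232 [ 481.52 -235.65  232.  ] rel tcp [ -9.73  -0.07 -95.78] expected px 44.32956484538022
```

```bash
python3 - <<'E'
from h import *
from scipy.optimize import least_squares
np.set_printoptions(precision=2,suppress=True)
f=dict(np.load('w3.npz'));t=np.linspace(0,2*np.pi,181)
def box(q):
    P=[proj(f,[q[0]+21*np.cos(a),q[1]+21*np.sin(a),q[2]-h]) for a in t for h in(0,8)];P=np.array(P);return np.r_[P.min(0),P.max(0)]
obs=np.array([296.5,181.5,338.5,221.4])
r=least_squares(lambda q:box(q)-obs,[485,-236,225]);print(r.x,r.fun,'rel',r.x-f['tp'])
for z in(222,227,232):
    r=least_squares(lambda q:box([q[0],q[1],z])-obs,[485,-236]);print(z,r.x,r.fun,'rel',r.x-f['tp'][:2])
E
```

```text
[ 495.09 -235.53  213.37] [ 0.51 -0.51 -0.51  0.52] rel [   3.84    0.06 -114.41]
222 [ 492.5  -235.52] [-0.15 -1.13  0.15  1.21] rel [1.25 0.06]
227 [ 491.   -235.52] [-0.56 -1.5   0.56  1.63] rel [-0.25  0.06]
232 [ 489.5  -235.52] [-0.98 -1.89  0.98  2.06] rel [-1.75  0.06]
```

```bash
python3 -m jog '[[[0.0045,-0.032,0,0,0,0,0],[0.0043,-0.032,0,0,0,0,0],[0,0,0.02,0,0,0.2,0],[0,0,0.03,0,0,0,0],[0,0,0.02,0,0,0,0],[0,0,0,0,0,0,0],[0,0,0,0,0,0,0],[0,0,0,0,0,0,0]]]'
python3 - <<'E'
from h import *
np.set_printoptions(precision=2,suppress=True)
f=cam("wrist");s=observe();g=cam("side");print(s['tool_pos'],s['ft_force'],tilt_turn(90))
for n,q in(('w4',f),('s4',g)):
    cv2.imwrite(f'pics/{n}full.png',q['img'][:,:,::-1]);np.savez(n+'.npz',tp=s['tool_pos'],**{k:q[k] for k in('Rm','position','fx','fy','cx','cy')})
a=cv2.resize(f['img'][130:230,270:370],(400,400),interpolation=cv2.INTER_CUBIC);b=cv2.resize(g['img'][240:340,340:440],(400,400),interpolation=cv2.INTER_CUBIC)
cv2.imwrite('pics/c4.png',np.hstack([a,b])[:,:,::-1])
E
```

```text
time_s: 7.7
tool_pos: [483.3, -301.4, 260.0]
tool_rot: [0.003, 3.139, -0.002]
ft_force: [-0.6, -0.0, -2.2]
gripper_width: 23.9
grip_force: 29.9
[ 483.25 -301.57  260.05] [ 0.34  1.13 -1.61] [-0.05  0.14 -0.14]
```

View pics/c4.png

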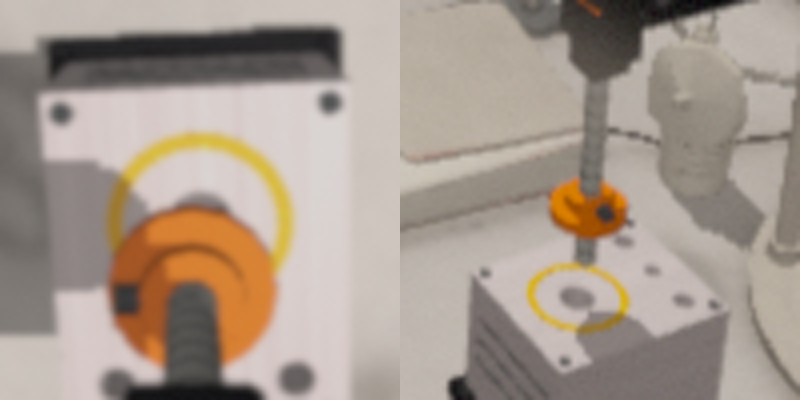

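The wrist half shows the ring centre at crop column 200 and the stop at 193.5, so the gauge is about 2 mm too far toward -y. The side half shows the tip at crop (583,262), above the hole at (578,298). I'll do a joint fit of both views.

```bash
cat > fit.py <<'E'
from h import *
from scipy.optimize import least_squares
np.set_printoptions(precision=2,suppress=True)
f=dict(np.load('w4.npz'));g=dict(np.load('s4.npz'));t=np.linspace(0,2*np.pi,181)
W=lambda u,v:(270+u/4-.4,130+v/4-.4);S=lambda u,v:(340+(u-400)/4-.4,240+v/4-.4)
def box(f,c,r,hs):
    P=np.array([proj(f,[c[0]+r*np.cos(a),c[1]+r*np.sin(a),c[2]-h]) for a in t for h in hs]);return np.r_[P.min(0),P.max(0)]
dw=np.r_[W(109,207),W(277,370)];rw=np.r_[W(107,132),W(293,0)][:3]
ds=np.r_[S(549,178),S(628,240)];rs=np.r_[S(527,263),S(630,334)]
def res(q):
    b=np.r_[q[5:7],q[5:7]];c=[q[0],q[1],q[2]];r=[q[3],q[4],95]
    return np.r_[box(f,c,21,(0,8))-dw,(box(f,r,28,(0,))[:3]-rw),box(g,c,21,(0,8))+b-ds,box(g,r,28,(0,))+b-rs,(q[5:7])*.3]
r=least_squares(res,[483,-301,160,483,-299,0,0]);q=r.x;print('disc',q[:3],'well',q[3:5],'bias',q[5:],'move',q[3:5]-q[:2],'tcp-top',f['tp'][2]-q[2]);print(r.fun)
b=q[5:7]
for d in(20,25,30,35):print(d,'tip px side crop',(np.array(proj(g,[q[0],q[1]-6*0,q[2]-8-d]))+b-[340,240]+.4)*4+[400,0])
E
python3 fit.py
```

```text
disc [ 484.16 -301.19  159.1 ] well [ 482.96 -299.56] bias [ 0.65 -0.33] move [-1.2   1.63] tcp-top 100.95059330814041
[-0.39 -1.02  0.63  1.13 -0.38  0.01  0.07 -0.09  0.4   0.28  0.32 -0.11
 -0.06 -0.13 -0.63  0.19 -0.1 ]
20 tip px side crop [585.67 245.45]
25 tip px side crop [585.05 252.75]
30 tip px side crop [584.44 260.03]
35 tip px side crop [583.83 267.27]
```

```bash
python3 -m jog '[[[0.0012,0.0017,0,0,0,0,0],[0,0,0.008,0,0,0,0],[0,0,0.008,0,0,0,0],[0,0,0,0,0,0,0],[0,0,0,0,0,0,0]]]'; python3 -m jog '[[[0,0,0.003,0,0,0,0],[0,0,0.003,0,0,0,0],[0,0,0.003,0,0,0,0],[0,0,0.003,0,0,0,0],[0,0,0.003,0,0,0,0],[0,0,0,0,0,0,0]]]'
```

```text
time_s: 8.3
tool_pos: [480.9, -299.6, 242.0]
tool_rot: [-0.005, -3.141, -0.001]
ft_force: [-0.4, 1.1, -1.9]
gripper_width: 23.8
grip_force: 29.9
time_s: 8.9
tool_pos: [480.9, -299.5, 227.0]
tool_rot: [-0.005, -3.141, -0.001]
ft_force: [-0.3, -0.2, -2.2]
gripper_width: 23.9
grip_force: 29.9
```

```bash
python3 -m jog '[[[-0.001,0,0,0,0,0,0],[0,0,0.003,0,0,0,0],[0,0,0.003,0,0,0,0],[0,0,0.003,0,0,0,0],[0,0,0.003,0,0,0,0],[0,0,0,0,0,0,0],[0,0,0,0,0,0,0]]]'; python3 -c "
from h import *
s=observe();print(s['tool_pos'],s['ft_force'],s['torque'],tilt_turn(90))"
```

```text
time_s: 9.6
tool_pos: [482.1, -299.7, 215.4]
tool_rot: [-0.005, -3.141, -0.0]
ft_force: [0.4, 0.0, -2.6]
gripper_width: 23.8
grip_force: 29.9
[ 482.09575634 -299.73314469  215.41215492] [ 0.36795299  0.04713042 -2.58307899] [0.02120837 0.01057283 0.02607926] [ 0.00627631 -0.01031666 -0.17307265]
```

Tip is in the well, no contact. Continue to stop contact (expected near TCP 204).

```bash
python3 -m jog '[[[0,0,0.002,0,0,0,0],[0,0,0.002,0,0,0,0],[0,0,0.002,0,0,0,0],[0,0,0.002,0,0,0,0],[0,0,0,0,0,0,0]]]'; python3 -m jog '[[[0,0,0.001,0,0,0,0],[0,0,0.001,0,0,0,0],[0,0,0.001,0,0,0,0]]]'; python3 -m jog '[[[0,0,0.001,0,0,0,0],[0,0,0.001,0,0,0,0],[0,0,0.001,0,0,0,0]]]'
```

```text
time_s: 10.1
tool_pos: [481.9, -299.5, 207.1]
tool_rot: [-0.005, -3.141, -0.001]
ft_force: [-0.1, 0.3, -2.8]
gripper_width: 23.9
grip_force: 29.9
time_s: 10.4
tool_pos: [482.2, -299.8, 204.5]
tool_rot: [0.005, 3.141, 0.0]
ft_force: [0.4, -0.2, -1.8]
gripper_width: 23.6
grip_force: 29.9
time_s: 10.7
tool_pos: [482.4, -299.8, 202.0]
tool_rot: [0.005, 3.141, 0.0]
ft_force: [-1.8, 0.6, 4.1]
gripper_width: 23.7
grip_force: 29.9
```

```bash
python3 -m jog '[[[0,0,0.001,0,0,0,0],[0,0,0.001,0,0,0,0],[0,0,0.001,0,0,0,0],[0,0,0.001,0,0,0,0]]]'; python3 -m jog '[[[0,0,0.001,0,0,0,0],[0,0,0.001,0,0,0,0],[0,0,0.001,0,0,0,0]]]'
```

```text
time_s: 11.1
tool_pos: [482.3, -299.8, 197.7]
tool_rot: [0.005, 3.141, -0.0]
ft_force: [-0.4, 0.8, 3.9]
gripper_width: 23.8
grip_force: 29.9
time_s: 11.4
tool_pos: [482.3, -299.8, 194.5]
tool_rot: [0.005, 3.141, -0.0]
ft_force: [-0.7, 1.3, 3.8]
gripper_width: 23.6
grip_force: 29.9
```

```bash
python3 -m jog '[[[0,0,0.001,0,0,0,0],[0,0,0.001,0,0,0,0],[0,0,0,0,0,0,0]]]'
```

```text
time_s: 11.7
tool_pos: [482.2, -299.8, 192.3]
tool_rot: [0.005, 3.142, -0.0]
ft_force: [0.1, -0.0, 2.5]
gripper_width: 23.8
grip_force: 29.9
```

```bash
cat > chk.py <<'E'
from workcell import observe
import sys
s=observe();print(round(s['tool_pos'][2],2),round(s['ft_force'][2],1),s['time_s']);sys.exit(s['ft_force'][2]>7.5)
E
set -e
python3 -m jog '[[[0,0,0.0004,0,0,0,0],[0,0,0.0004,0,0,0,0]]]'>/dev/null; python3 chk.py
python3 -m jog '[[[0,0,0.0004,0,0,0,0],[0,0,0.0004,0,0,0,0]]]'>/dev/null; python3 chk.py
python3 -m jog '[[[0,0,0.0004,0,0,0,0],[0,0,0.0004,0,0,0,0]]]'>/dev/null; python3 chk.py
python3 -m jog '[[[0,0,0.0004,0,0,0,0],[0,0,0.0004,0,0,0,0]]]'>/dev/null; python3 chk.py
python3 -m jog '[[[0,0,0.0004,0,0,0,0],[0,0,0.0004,0,0,0,0]]]'>/dev/null; python3 chk.py
python3 -m jog '[[[0,0,0.0004,0,0,0,0],[0,0,0.0004,0,0,0,0]]]'>/dev/null; python3 chk.py
python3 -m jog '[[[0,0,0.0004,0,0,0,0],[0,0,0.0004,0,0,0,0]]]'>/dev/null; python3 chk.py
python3 -m jog '[[[0,0,0.0004,0,0,0,0],[0,0,0.0004,0,0,0,0]]]'>/dev/null; python3 chk.py
python3 -m jog '[[[0,0,0.0004,0,0,0,0],[0,0,0.0004,0,0,0,0]]]'>/dev/null; python3 chk.py
python3 -m jog '[[[0,0,0.0004,0,0,0,0],[0,0,0.0004,0,0,0,0]]]'>/dev/null; python3 chk.py
```

```text
191.79 3.5 11.9False
```

```bash
sed -i 's/sys.exit(s/sys.exit(int(s/; s/>7.5)/>7.5))/' chk.py
set -e
python3 -m jog '[[[0,0,0.0004,0,0,0,0],[0,0,0.0004,0,0,0,0]]]'>/dev/null; python3 chk.py
python3 -m jog '[[[0,0,0.0004,0,0,0,0],[0,0,0.0004,0,0,0,0]]]'>/dev/null; python3 chk.py
python3 -m jog '[[[0,0,0.0004,0,0,0,0],[0,0,0.0004,0,0,0,0]]]'>/dev/null; python3 chk.py
python3 -m jog '[[[0,0,0.0004,0,0,0,0],[0,0,0.0004,0,0,0,0]]]'>/dev/null; python3 chk.py
python3 -m jog '[[[0,0,0.0004,0,0,0,0],[0,0,0.0004,0,0,0,0]]]'>/dev/null; python3 chk.py
python3 -m jog '[[[0,0,0.0004,0,0,0,0],[0,0,0.0004,0,0,0,0]]]'>/dev/null; python3 chk.py
python3 -m jog '[[[0,0,0.0004,0,0,0,0],[0,0,0.0004,0,0,0,0]]]'>/dev/null; python3 chk.py
python3 -m jog '[[[0,0,0.0004,0,0,0,0],[0,0,0.0004,0,0,0,0]]]'>/dev/null; python3 chk.py
python3 -m jog '[[[0,0,0.0004,0,0,0,0],[0,0,0.0004,0,0,0,0]]]'>/dev/null; python3 chk.py
python3 -m jog '[[[0,0,0.0004,0,0,0,0],[0,0,0.0004,0,0,0,0]]]'>/dev/null; python3 chk.py
```

```text
190.94 3.7 12.1
190.11 3.2 12.3
189.31 4.0 12.5
188.49 3.2 12.7
187.67 4.0 12.9
186.9 4.8 13.1
186.1 3.9 13.3
185.29 3.9 13.5
184.47 3.3 13.7
183.67 3.6 13.9
```

```bash
set -e
python3 -m jog '[[[0,0,0.0004,0,0,0,0],[0,0,0.0004,0,0,0,0]]]'>/dev/null; python3 chk.py
python3 -m jog '[[[0,0,0.0004,0,0,0,0],[0,0,0.0004,0,0,0,0]]]'>/dev/null; python3 chk.py
python3 -m jog '[[[0,0,0.0004,0,0,0,0],[0,0,0.0004,0,0,0,0]]]'>/dev/null; python3 chk.py
python3 -m jog '[[[0,0,0.0004,0,0,0,0],[0,0,0.0004,0,0,0,0]]]'>/dev/null; python3 chk.py
python3 -m jog '[[[0,0,0.0004,0,0,0,0],[0,0,0.0004,0,0,0,0]]]'>/dev/null; python3 chk.py
python3 -m jog '[[[0,0,0.0004,0,0,0,0],[0,0,0.0004,0,0,0,0]]]'>/dev/null; python3 chk.py
python3 -m jog '[[[0,0,0.0004,0,0,0,0],[0,0,0.0004,0,0,0,0]]]'>/dev/null; python3 chk.py
python3 -m jog '[[[0,0,0.0004,0,0,0,0],[0,0,0.0004,0,0,0,0]]]'>/dev/null; python3 chk.py
python3 -m jog '[[[0,0,0.0004,0,0,0,0],[0,0,0.0004,0,0,0,0]]]'>/dev/null; python3 chk.py
python3 -m jog '[[[0,0,0.0004,0,0,0,0],[0,0,0.0004,0,0,0,0]]]'>/dev/null; python3 chk.py
python3 -m jog '[[[0,0,0.0004,0,0,0,0],[0,0,0.0004,0,0,0,0]]]'>/dev/null; python3 chk.py
python3 -m jog '[[[0,0,0.0004,0,0,0,0],[0,0,0.0004,0,0,0,0]]]'>/dev/null; python3 chk.py
python3 -m jog '[[[0,0,0.0004,0,0,0,0],[0,0,0.0004,0,0,0,0]]]'>/dev/null; python3 chk.py
python3 -m jog '[[[0,0,0.0004,0,0,0,0],[0,0,0.0004,0,0,0,0]]]'>/dev/null; python3 chk.py
python3 -m jog '[[[0,0,0.0004,0,0,0,0],[0,0,0.0004,0,0,0,0]]]'>/dev/null; python3 chk.py
python3 -m jog '[[[0,0,0.0004,0,0,0,0],[0,0,0.0004,0,0,0,0]]]'>/dev/null; python3 chk.py
```

```text
182.86 4.3 14.1
182.07 3.6 14.3
181.25 3.9 14.5
180.5 3.6 14.7
179.68 4.6 14.9
178.87 3.3 15.1
178.53 8.7 15.3
```

```bash
python3 -m jog '[[[0,0,0.0003,0,0,0,0],[0,0,0,0,0,0,0],[0,0,0,0,0,0,0]]]'
```

```text
time_s: 15.6
tool_pos: [482.3, -299.8, 178.5]
tool_rot: [0.005, 3.141, 0.0]
ft_force: [-0.6, -0.1, 7.8]
gripper_width: 24.1
grip_force: 29.9
```

```bash
python3 -m jog '[[[0,0,0,0,0,0,0],[0,0,0,0,0,0,0],[0,0,0,0,0,0,0],[0,0,0,0,0,0,0]]]'
```

```text
time_s: 16.0
tool_pos: [482.3, -299.8, 178.5]
tool_rot: [0.005, 3.141, 0.0]
ft_force: [0.3, -0.1, 8.3]
gripper_width: 24.0
grip_force: 29.9
```

```bash
python3 -m jog '[[[0,0,0.0004,0,0,0,0],[0,0,0.0004,0,0,0,0],[0,0,0,0,0,0,0],[0,0,0,0,0,0,0],[0,0,0,0,0,0,0]]]'
```

```text
time_s: 16.5
tool_pos: [482.5, -299.9, 178.5]
tool_rot: [0.005, 3.14, 0.0]
ft_force: [-0.4, 1.1, 12.2]
gripper_width: 23.9
grip_force: 29.9
```

```bash
python3 -m jog '[[[0,0,-0.002,0,0,0,0],[0,0,-0.005,0,0,0,0],[0,0,-0.01,0,0,0,0],[0,0,-0.015,0,0,0,0],[0,0,-0.02,0,0,0,0],[0,0,-0.025,0,0,0,0],[0,0,-0.025,0,0,0,0],[0,0,-0.015,0,0,0,0],[0,0,0,0,0,0,0]]]'; python3 -m jog '[[[0,0.02,0,0,0,0,0],[0,0.035,0,0,0,0,0],[0,0.045,0,0,0,0,0],[0,0.045,0,0,0,0,0],[0,0.045,0,0,0,0,0],[0,0.045,0,0,0,0,0],[0,0.045,0,0,0,0,0],[0,0.045,0,0,0,0,0],[0,0.045,0,0,0,0,0],[0,0.045,0,0,0,0,0],[0,0.035,0,0,0,0,0],[0,0.03,0,0,0,0,0]]]';  python3 -m jog '[[[0,0.03,0,0,0,0,0],[0,0.02,0,0,0,-8.5,0],[0,0,0,0,0,-8.5,0],[0,0,0,0,0,-8.5,0],[0,0,0,0,0,-8.5,0],[0,0,0,0,0,-8.5,0],[0,0,0,0,0,0,0],[0,0,0,0,0,0,0],[0,0,0,0,0,0,0]]]'
python3 -c "
from h import *
np.set_printoptions(precision=2,suppress=True)
s=observe();print(s['tool_pos'],s['ft_force'],tilt_turn(133.1),shift([490.7,242.7,285]))"
```

```text
time_s: 17.4
tool_pos: [483.0, -300.4, 296.4]
tool_rot: [0.005, 3.138, -0.003]
ft_force: [-0.7, -0.5, -1.9]
gripper_width: 23.7
grip_force: 29.9
time_s: 18.6
tool_pos: [482.3, 182.5, 292.7]
tool_rot: [-0.001, -3.139, 0.001]
ft_force: [0.1, -0.5, -0.9]
gripper_width: 23.6
grip_force: 29.9
time_s: 19.5
tool_pos: [483.4, 230.1, 293.5]
tool_rot: [1.131, -2.93, 0.0]
ft_force: [0.6, -0.6, -2.0]
gripper_width: 24.0
grip_force: 29.9
[483.45 230.11 293.52] [ 0.59 -0.61 -1.98] [ 0.02 -0.05 -0.89] [-13.84   4.45   8.5 ]
```

```bash
python3 -m jog '[[[-0.0138,0.0045,0,0,0,0,0],[0,0,0.01,0,0,-0.9,0],[0,0,0.01,0,0,0,0],[0,0,0.008,0,0,0,0],[0,0,0,0,0,0,0],[0,0,0,0,0,0,0],[0,0,0,0,0,0,0]]]'
python3 - <<'E'
from h import *
np.set_printoptions(precision=2,suppress=True)
f=cam("wrist");s=observe();g=cam("side");print(s['tool_pos'],tilt_turn(133.1),shift([490.7,242.7,196]))
for n,q in(('w5',f),('s5',g)):np.savez(n+'.npz',tp=s['tool_pos'],**{k:q[k] for k in('Rm','position','fx','fy','cx','cy')})
a=cv2.resize(f['img'][120:220,270:370],(400,400),interpolation=cv2.INTER_CUBIC);b=cv2.resize(g['img'][140:240,245:345],(400,400),interpolation=cv2.INTER_CUBIC)
cv2.imwrite('pics/c5.png',np.hstack([a,b])[:,:,::-1])
E
```

```text
time_s: 20.2
tool_pos: [491.1, 242.9, 266.4]
tool_rot: [-1.156, 2.92, 0.0]
ft_force: [-0.3, 0.2, -1.8]
gripper_width: 24.1
grip_force: 29.9
[491.15 242.95 266.53] [-0.01  0.06  0.12] [ 0.55  0.13 70.54]
```

View pics/c5.png

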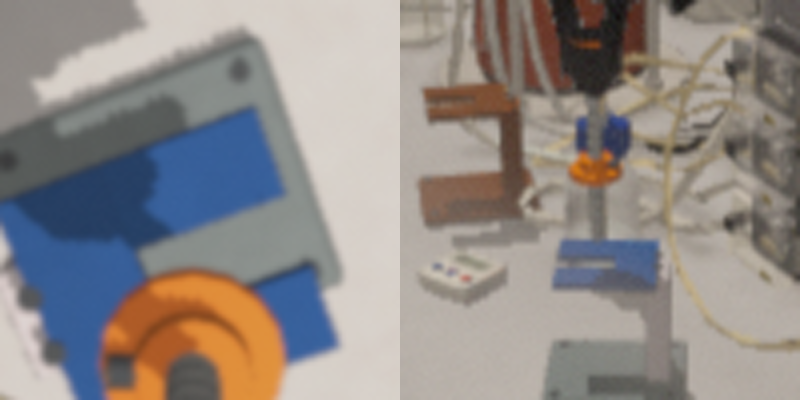

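The wrist and side views show the gauge hanging upright over the slot. The tip is at crop (597,240), and the slot below it is at crop (555-615,265). I'll lower it.

```bash
set -e; python3 -m jog '[[[0.0005,0,0.004,0,0,0,0],[0,0,0.005,0,0,0,0],[0,0,0.005,0,0,0,0],[0,0,0.005,0,0,0,0]]]'>/dev/null; python3 chk.py
python3 -m jog '[[[0,0,0.004,0,0,0,0],[0,0,0.004,0,0,0,0]]]'; python3 chk.py
python3 -m jog '[[[0,0,0.008,0,0,0,0],[0,0,0.008,0,0,0,0],[0,0,0.008,0,0,0,0],[0,0,0.008,0,0,0,0],[0,0,0.004,0,0,0,0],[0,0,0,0,0,0,0],[0,0,0,0,0,0,0]]]'
```

```text
246.41 -2.4 20.7
time_s: 20.9
tool_pos: [490.5, 242.5, 238.6]
tool_rot: [1.157, -2.92, -0.0]
ft_force: [-1.5, -0.2, -1.2]
gripper_width: 23.8
grip_force: 29.9
238.56 -1.2 20.9
time_s: 21.6
tool_pos: [490.6, 242.7, 203.1]
tool_rot: [-1.157, 2.92, 0.0]
ft_force: [-0.2, 0.8, -0.8]
gripper_width: 23.7
grip_force: 29.9
```

```bash
sed -i 's/>7.5/>0.7/' chk.py; set -e; python3 -m jog '[[[0,0,0.003,0,0,0,0],[0,0,0.003,0,0,0,0],[0,0,0.0015,0,0,0,0],[0,0,0,0,0,0,0],[0,0,0,0,0,0,0]]]'>/dev/null; python3 chk.py
python3 -m jog '[[[0,0,0.0004,0,0,0,0],[0,0,0,0,0,0,0]]]'>/dev/null; python3 chk.py
python3 -m jog '[[[0,0,0.0004,0,0,0,0],[0,0,0,0,0,0,0]]]'>/dev/null; python3 chk.py
python3 -m jog '[[[0,0,0.0004,0,0,0,0],[0,0,0,0,0,0,0]]]'>/dev/null; python3 chk.py
python3 -m jog '[[[0,0,0.0004,0,0,0,0],[0,0,0,0,0,0,0]]]'>/dev/null; python3 chk.py
python3 -m jog '[[[0,0,0.0004,0,0,0,0],[0,0,0,0,0,0,0]]]'>/dev/null; python3 chk.py
```

```text
195.55 -2.0 22.1
195.17 -1.4 22.3
194.74 -1.6 22.5
194.29 -2.0 22.7
193.88 -2.2 22.9
193.59 -2.2 23.1
```

```bash
set -e
python3 -m jog '[[[0,0,0.0003,0,0,0,0],[0,0,0,0,0,0,0]]]'>/dev/null; python3 chk.py
python3 -m jog '[[[0,0,0.0003,0,0,0,0],[0,0,0,0,0,0,0]]]'>/dev/null; python3 chk.py
python3 -m jog '[[[0,0,0.0003,0,0,0,0],[0,0,0,0,0,0,0]]]'>/dev/null; python3 chk.py
python3 -m jog '[[[0,0,0.0003,0,0,0,0],[0,0,0,0,0,0,0]]]'>/dev/null; python3 chk.py
```

```text
193.5 0.4 23.3
193.47 2.6 23.5
```

```bash
python3 -m jog '[[[0,0,-0.0003,0,0,0,0],[0,0,0,0,0,0,1],[0,0,0,0,0,0,1],[0,0,0,0,0,0,1],[0,0,0,0,0,0,1],[0,0,0,0,0,0,1],[0,0,0,0,0,0,1],[0,0,0,0,0,0,1],[0,0,0,0,0,0,1],[0,0,0,0,0,0,1],[0,0,0,0,0,0,1]]]'; python3 -m jog '[[[0,0,-0.01,0,0,0,1],[0,0,-0.02,0,0,0,1],[0,0,-0.03,0,0,0,1],[0,0,-0.03,0,0,0,1],[0,0,-0.03,0,0,0,1],[0,0,-0.02,0,0,0,1],[0,0,0,0,0,0,1],[0,0,0,0,0,0,1],[0,0,0,0,0,0,1]]]'
python3 - <<'E'
from h import *
f=cam("wrist");g=cam("side")
a=cv2.resize(f['img'][120:240,260:380],(400,400),interpolation=cv2.INTER_CUBIC);b=cv2.resize(g['img'][140:240,245:345],(400,400),interpolation=cv2.INTER_CUBIC)
cv2.imwrite('pics/c6.png',np.hstack([a,b])[:,:,::-1])
E
```

```text
time_s: 24.6
tool_pos: [490.5, 242.6, 193.3]
tool_rot: [-1.157, 2.921, 0.0]
ft_force: [-0.4, 0.0, -0.1]
gripper_width: 86.0
grip_force: 0.0
time_s: 25.5
tool_pos: [489.9, 242.2, 332.1]
tool_rot: [1.157, -2.919, 0.0]
ft_force: [-0.2, 0.3, 0.6]
gripper_width: 87.0
grip_force: 0.0
```

View pics/c6.png

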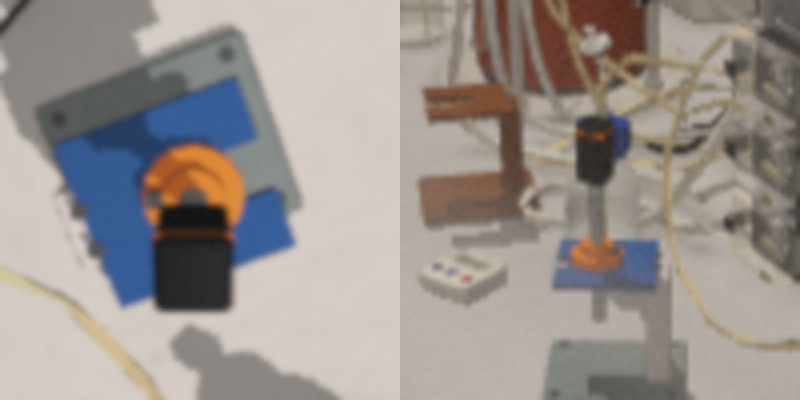

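The gauge hangs upright in the fork with the stop flat on the plate, at crop (597,252) in the side view. The rod shows below the plate and the gripper is clear.

```bash
python3 -c "
from workcell import workorder
print(workorder.finish_job())"
```

```text
the job is handed in; nothing more can be done
None
```

I gauged the ringed well at roughly 55 mm deep, with the rod bottoming at a peak push of about 14 N. The gauge now hangs upright in the blue fork with its stop setting kept, and the job was handed in at about 26 s; no verdict was returned.

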